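# Park the spring plunger and run the drum carriage to the stud press

## Task

Free the drum carriage on the press jig: pull the plunger's T-shaped knob up against its spring, twist it counter-clockwise (seen from above) as far as its stop and let it down into the rest notch, so that it stays up when you let go. Then push the carriage gently by its grip post all the way to the end stop, with the plunger still parked and the drum standing in its seat. Do not force the knob or the carriage against their stops, and leave the other things on the bench where they are.

Things in the scene. Friction and masses are not known exactly. Their poses are not given: they have to be found in the camera images.
- jig: Bench jig, fixed: grey bed plate 240 x 400 x 15 mm (x -100 to 140, y -200 to 200), rods along y with a carriage on them, a bridge (top 70 mm above the bench; x -115 to -30, y -128 to -72) that carries the plunger, and a press ram on the +x side, 150 mm high. Origin on the bench, z up; x points from the plunger side to the ram side; the carriage slides along +y.
- knob: Black T-bar knob of the spring plunger. Origin at the bar's centre, on the vertical plunger axis (jig x -55, y -100 mm), 113 mm above the bench at the start; x along the bar (40 mm), y across its flats (14 mm), bar 26 mm tall, z up. Bar and jig x are parallel at the start. It slides up and turns about z; parked it stays 10.5 mm above its start height. Its tip, while down, locks the carriage.
- cross_pin (a point): Middle of the knob's steel cross pin (4 mm square, 39 mm long, along the knob's x), 41 mm below the knob's origin. At the start it sits in the collar's deep slot and cannot turn. The spring pulls it down with about 6 N at the start, 9 N parked, 12 N fully up. It clears the collar's level land after 14 mm of lift; a hard stop ends the lift at 19 mm. Lift 15 to 18 mm before turning.
- collar: Steel collar, 45 mm wide, fixed on the bridge: walls up to 94 mm above the bench; origin on the axis at its foot. The lifted pin turns easily, only counter-clockwise from above (+z), to a hard stop wall just behind the rest notch, at 49 to 83 degrees, differing from jig to jig: feel it, then lower into the notch, 1 mm wider than the pin. Short of it the pin rests on the land, 14 mm up.
- stopwall: The two steel stop walls of the collar (one for each end of the pin, 16 mm from the axis, 24 mm tall above the bridge) that end the turn, directly behind the rest notch. Origin on the plunger axis at the bridge top, 70 mm above the bench. Delicate: feel for them in small steps of turn (held firmly, 0.02 rad beyond contact adds some 0.2 N m) and keep the twist against them below 0.4 N m.
- carriage: The aluminium carriage: a deck 150 x 160 x 10 mm with a flange on the plunger side that passes under the bridge, top 30 mm above the bench. Origin under the deck's centre, 20 mm above the bench, axes as the jig's; at the start at jig x = 50, y = -50 mm; at the end stop at jig y = 40 mm, so it travels 90 mm. Sliding takes about 2 to 3 N.
- grip_post (a point): Point on the axis of the carriage's upright grip post, at the middle of its round black grip (25 mm diameter, 34 mm tall, 60 to 94 mm above the bench, on a thinner steel stem): point 77 mm above the bench, at the start at jig x = -55, y = 30 mm. It moves with the carriage.
- endstop: The carriage's end stop on the jig bed: a grey block with a rubber pad 50 x 20 mm, facing the jig's -y. Origin 15 mm above the bench under the pad's face, at jig x = 50, y = 120 mm.
- drum: Small wooden drum, 104 mm diameter, 85 mm tall, about 0.3 kg, standing loose on the carriage deck between four low wooden cleats (8 mm high). Origin at the centre of its underside, on the carriage's origin axis and 10 mm above that origin.
- tin: Bystander: round dark tin, 54 mm diameter, 50 mm tall.
- tackbox: Bystander: cardboard box 60 x 90 x 40 mm.
- mallet: Bystander: wooden hammer lying flat, along its x.
- hoop: Bystander: dark wooden hoop lying flat, 150 mm diameter, 18 mm high.
- stave: Bystander: light wooden stave 160 x 35 x 20 mm.
- brush: Bystander: flat brush lying down, along its x.
- sparedrum: Bystander: a second small drum, 90 mm diameter, 75 mm tall, standing on the bench.

How it is judged:
On the way:
1. the knob is parked in its rest notch, with nothing holding it, before the carriage is moved (z of knob in the frame of jig between 0.1215 and 0.1252 m and angle between the x axis of knob and the x axis of jig, either way round between 0.75 and 1.52 rad and contact force between the fingers and knob below 0.1 N and distance of carriage from where it was at the start of the episode below 0.01 m), for 0.3 s.
At the end, for the whole second after the job is handed in: The knob stands by itself in its rest notch (8.5 to 12.2 mm above its start height, turned 0.75 to 1.52 rad); the carriage rests within 4 mm of its end stop; the drum stands upright (within 0.08 rad) and still in its seat, its foot within 12 mm of the deck's centre (z of knob in the frame of jig between 0.1215 and 0.1252 m and angle between the x axis of knob and the x axis of jig, either way round between 0.75 and 1.52 rad and y of carriage in the frame of jig above 0.036 m and linear speed of carriage below 0.01 m/s and angle between drum's own z axis and vertical below 0.08 rad and horizontal distance between drum and carriage below 0.012 m and z of drum in the frame of carriage below 0.014 m and linear speed of drum below 0.02 m/s); the robot touches nothing.
It fails at once if the knob is twisted hard against its stop wall, with more than 35 N (about 0.55 N m) (contact force between knob and stopwall above 35 N).
It fails at once if the knob's pin or shoulder is forced against the collar or its stops with more than 45 N (contact force between knob and collar above 45 N).
It fails at once if the carriage is forced against the lowered plunger tip with more than 25 N, or rammed into its end stop with more than 40 N (contact force between knob and carriage above 25 N or contact force between carriage and endstop above 40 N).
It fails at once if the drum tips over or leaves its seat (angle between drum's own z axis and vertical above 0.35 rad or horizontal distance between drum and carriage above 0.02 m).
It fails at once if another thing on the bench is moved more than 20 mm (distance of any of tin, tackbox, mallet, hoop, stave, brush, sparedrum from where it was at the start of the episode above 0.02 m).
It also fails if it takes over 72 s, if anything falls off the work surface, if the arm or the gripper's body presses on something with over 40 N, if the wrist force passes 120 N, or if a joint passes its speed limit or range.

## Robot

A 6-joint arm with a two-finger parallel gripper is mounted at the origin on the work surface. World frame = base frame: x ahead of the robot, y to its left, z up, the work surface at z = 0. Lengths are in m, angles in rad, forces in N, time in s.
With the tool pointing down it reaches from about 0.325 to 0.775 m from the base axis. Payload 9.3 kg.
Tool frame: the origin (TCP) lies between the finger pads; the fingertips stand 19 mm ahead of it and the grasp point (between the pads) is the TCP (robot.nose_length is the distance from the TCP to the fingertips, in m); z points along the fingers, y is the line along which they close (so a half turn about z gives the same grasp; the last joint's range is limited). The gripper opens to 85 mm and grips with 20 to 120 N. Pads are 22 mm wide; open, the fingers measure 114 mm over their backs; the gripper's body (76 mm by 85 mm) begins 54 mm behind the grasp point. The pads swing forward as they close: fully open they stand 13 mm farther back than shut.
Start: joints at [1.02, 0.259, 0.021, 1.334, 0, 1.418], TCP at [0.213, 0.507, 0.25] pointing down, gripper open.
Joint ranges: [-3.04, 3.04], [-0.91, 1.82], [-1.04, 1.36], [-1.92, 1.95], [-1.52, 1.45], [-3.14, 3.14]. Speed limits (rad/s): [2.22, 2.22, 2.79, 3.14, 3.14, 3.14].

## Interface

Orientations are given as a rotation vector (axis times angle).
In Python, from station import robot gives the robot as it stands.
- The arm moves only by the tool drive_tool, never from a script. Its argument "targets" is a list of rows, each a list of 2 entries, a list of its own where there are three numbers: the shift along the world's x, y, z in m, then the turn about the world's z in degrees. A call has 1 to 12 rows; each row shifts and turns the commanded pose from where the row before left it; what a row does not reach is not made up. A row lasts 1/12 s, in which the tool goes at most 41.7 mm and 7.16 degrees, less where a joint would pass 70% of its speed; a pose out of reach is approached as far as the arm can. A call is refused whole if a number of a shift passes 0.0417 or a number of a turn 7.16, either way. A call with a gripper value outside its range is refused whole. "hand" is the opening, from 0 (shut) to 1 (fully open), set as the call begins (left out, the last holds). The fingers move at their own pace and stop on an object; "grip_force" is the grip in N (left out, the last holds). Time passes only in rows, so rows that do not move let the fingers close. It gives the time, the measured TCP pose, the force, the opening and the grip force at its end, in the units of the state.
- robot.get_obs(): the state, without advancing time (a new reading comes with each control period).
- robot.capture(name): name is "scene" or "top"; returns the picture (384x512x3 uint8, red, green, blue); there is no depth.
- robot.get_calibration(name): a dict with "intrinsics" (3x3 intrinsics, pixels), "k1" (the pictures are not rectified: a ray, as slopes to the right and down, at radius r is drawn at 1 + k1 r^2 times it, then the intrinsics apply), "xyz" and "attitude" of the camera in the world. Camera axes: x right, y up, looking along -z (the intrinsics and any distortion apply to the point x, -y, -z); pixel columns grow to the right and rows downward; lengths in m; the calibration is good to about 2 mm. A picture is of the moment at which its call begins. get_calibration takes no time and is no camera call.
- robot.hand_in(): hands the job in; it is judged then, once.
The state is a dict: "time_s": time; "q": joint angles; "qd": joint speeds; "effort": joint torques, N m; "tool_pos": TCP position; "orientation": TCP orientation; "ft_force": force on the tool from outside, world axes, zero at the start; "ft_torque": the same for the moment, N m; "finger_gap": opening from 0.0 (shut) to 1.0 (fully open); "finger_force": force on a finger pad.
Only numpy, scipy, OpenCV 4.12 (cv2) and the standard library are available. Lean on these libraries where they do the work, as an engineer would, in place of code of your own. Each camera call takes 0.05 s, during which the arm holds its last target. There are 200 camera calls.

## Working session

There is one attempt and no reset: what is moved stays moved. The work goes in short steps, Python scripts to look and compute and a tool call to move; the robot and the scene stay as the last step left them, time stands still between calls to the robot, and variables do not carry over. Pictures are saved under pics/ and viewed, at most 10 in all, crops included, and the job is handed in when it is done.

Besides the shell and the picture viewer there is one more tool, called after "Emit:" by a JSON object that holds its "fn" and its "kwargs", one argument or row to a line. drive_tool: Moves the arm, as the interface text tells. Its arguments: {"type":"object","properties":{"targets":{"type":"array","items":{"type":"array"}},"hand":{"type":"number"},"grip_force":{"type":"number"}},"required":["targets"]}

```bash
mkdir -p pics
cat > h.py <<'E'
import numpy as np,cv2
from scipy.spatial.transform import Rotation as R
from station import robot
def cal(n):
    c=robot.get_calibration(n);a=np.array(c["attitude"],float)
    M=a if a.shape==(3,3) else R.from_rotvec(a).as_matrix()
    return np.array(c["intrinsics"]),float(c["k1"]),np.array(c["xyz"]),M
def ray(n,u,v):
    K,k,p,M=cal(n);d=cv2.undistortPoints(np.array([[[u,v]]],float),K,np.array([k,0,0,0,0.]))[0,0]
    return p,M@np.array([d[0],-d[1],-1])
def onz(n,u,v,z):
    p,d=ray(n,u,v);return p+d*(z-p[2])/d[2]
def proj(n,P):
    K,k,p,M=cal(n);q=M.T@(np.array(P)-p);x,y=q[0]/-q[2],-q[1]/-q[2];f=1+k*(x*x+y*y)
    return K[0,0]*x*f+K[0,2],K[1,1]*y*f+K[1,2]
def snap(n,f):
    im=robot.capture(n);cv2.imwrite(f"pics/{f}.png",im[:,:,::-1]);return im
E
python3 - <<'E'
from h import *
print(robot.get_calibration("top"));print(robot.get_calibration("scene"))
snap("top","t0");snap("scene","s0");o=robot.get_obs();print(o["tool_pos"],o["orientation"],o["time_s"])
E
```

```text
{'intrinsics': array([[428.36723885,   0.        , 249.58390166],
       [  0.        , 428.36723885, 184.10098728],
       [  0.        ,   0.        ,   1.        ]]), 'k1': 0.021615367067105026, 'xyz': array([0.42679415, 0.05297294, 1.26611062]), 'attitude': array([ 0.10521692, -0.10730524, -1.54995219])}
{'intrinsics': array([[470.67879644,   0.        , 254.42162825],
       [  0.        , 470.67879644, 186.41516146],
       [  0.        ,   0.        ,   1.        ]]), 'k1': -0.06423816413454546, 'xyz': array([ 1.33311974, -0.46172774,  1.07258797]), 'attitude': array([0.67929192, 0.35128261, 0.94743304])}
[0.21295135 0.50685526 0.24970443] [-6.20691022e-01 -3.07922417e+00  1.81384314e-03] 0.1
```

View pics/t0.png

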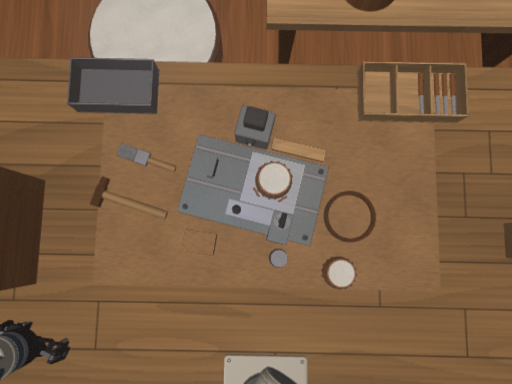

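View pics/s0.png

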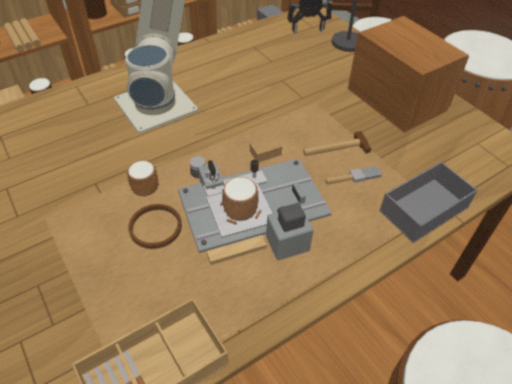

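The top view shows the knob near (283,221), the grip post near (237,210), the drum at (273,180) and the tin at (278,258). I'll enlarge this area.

Run:
```python
from h import *
a=cv2.imread("pics/t0.png")[125:275,170:340];b=cv2.imread("pics/s0.png")[140:260,170:340]
cv2.imwrite("pics/t0c.png",cv2.resize(a,None,fx=4,fy=4,interpolation=cv2.INTER_CUBIC)[:600])
cv2.imwrite("pics/s0c.png",cv2.resize(b,None,fx=4,fy=4,interpolation=cv2.INTER_CUBIC))
```

```text
(no output)
```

View pics/t0c.png

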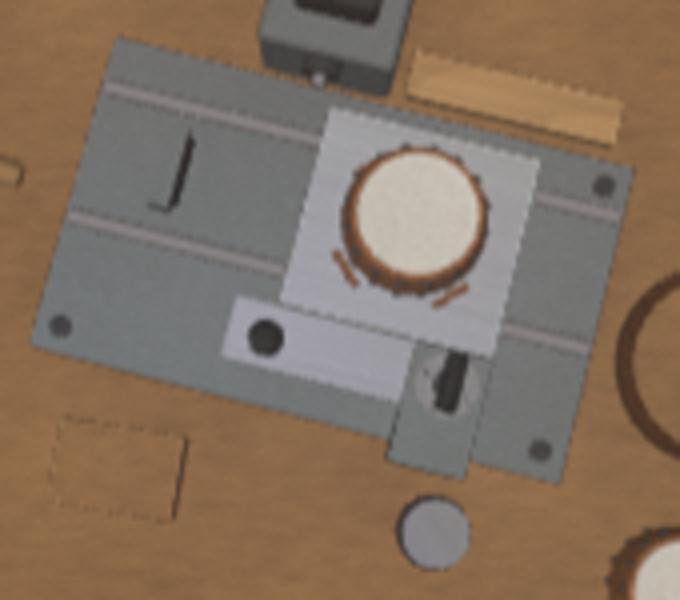

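View pics/s0c.png

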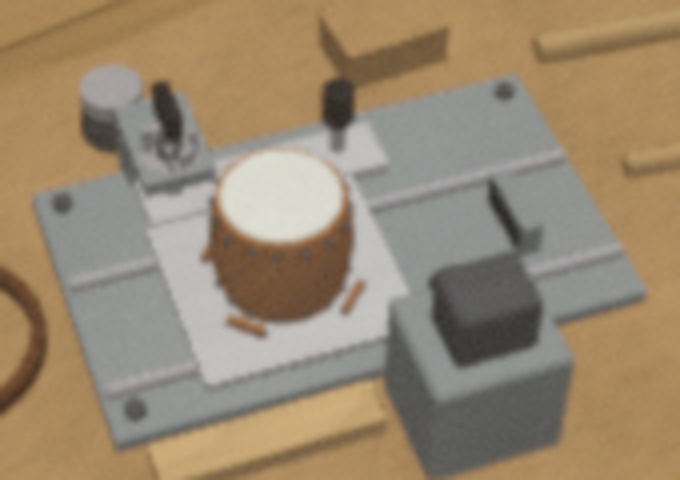

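The crop shows the plate corners at (118,37), (633,168), (562,483) and (32,347). The grip top is at (266,337) and the knob bar runs from about (457,352) to (447,412). I'll fit the jig pose from these.

Run:
```python
from h import *
px=[(118,37),(633,168),(562,483),(32,347)];J=np.array([(.14,.2),(.14,-.2),(-.1,-.2),(-.1,.2)])
f=lambda p,z:onz("top",p[0]/4+170-.375,p[1]/4+125-.375,z)[:2]
W=np.array([f(p,.015) for p in px])
px2=[(266,337)];J=np.vstack([J,(-.055,.03)]);W=np.vstack([W,f((266,337),.094)])
jc,wc=J.mean(0),W.mean(0);a=J-jc;b=W-wc
th=np.arctan2((a[:,0]*b[:,1]-a[:,1]*b[:,0]).sum(),(a*b).sum())
Rm=np.array([[np.cos(th),-np.sin(th)],[np.sin(th),np.cos(th)]]);t=wc-Rm@jc
print("th",th,np.degrees(th),"t",t,"res mm",np.round((J@Rm.T+t-W)*1e3,1))
k=Rm@[-.055,-.1]+t;g=Rm@[-.055,.03]+t
print("knob",k,"post",g,"bar mid",f((452,382),.126))
for z in(.1,.126):print(proj("scene",[*k,z]),proj("top",[*k,z]))
print("tin",f((434,533),.05), "slide dir",Rm@[0,1])
# black mask refine: knob in scene
im=cv2.imread("pics/s0.png");print(im[155:180,205:220].min(2).argmin())
m=(cv2.cvtColor(im,cv2.COLOR_BGR2GRAY)<50).astype('uint8');n,l,s,c=cv2.connectedComponentsWithStats(m[155:180,200:270]);print(s,c+[200,155])
print("scene grip mid", proj("scene",[*g,.077]))
im=cv2.imread("pics/t0.png");m=(cv2.cvtColor(im,cv2.COLOR_BGR2GRAY)<50).astype('uint8');n,l,s,c=cv2.connectedComponentsWithStats(m[200:235,225:300]);print(s,c+[225,200])
```

```text
th -0.23220611688222217 -13.304430474472825 t [0.56448208 0.04591641] res mm [[ 0.3  1.7]
 [ 0.6 -2.8]
 [-1.  -0.4]
 [-0.2  2.1]
 [ 0.2 -0.7]]
knob [ 0.48794572 -0.03874283] post [0.51786197 0.08776811] bar mid [ 0.48749692 -0.03660775]
(np.float64(211.2147355169875), np.float64(170.5583850921111)) (np.float64(282.6564176799878), np.float64(220.4709042089041))
(np.float64(210.713702859389), np.float64(164.16843006392247)) (np.float64(283.430298316181), np.float64(219.9705138060174))
tin [ 0.38596449 -0.03075211] slide dir [0.23012499 0.97316108]
232
[[   0    0   70   25 1717]
 [  10    8    1    1    1]
 [  52   10    5    6   21]
 [  10   12    1    2    2]
 [  11   15    3    4    9]] [[234.42050087 166.9737915 ]
 [210.         163.        ]
 [254.         167.42857143]
 [210.         167.5       ]
 [212.33333333 171.33333333]]
scene grip mid (np.float64(253.6955023961021), np.float64(165.5271838822395))
[[   0    0   75   35 2608]
 [  10    6    5    5    7]
 [  60   14    1    1    1]
 [  56   18    1    2    2]
 [  59   19    1    1    1]
 [  55   21    1    3    3]
 [  57   24    2    3    3]] [[261.9892638  217.00996933]
 [237.57142857 207.42857143]
 [285.         214.        ]
 [281.         218.5       ]
 [284.         219.        ]
 [280.         222.        ]
 [282.66666667 225.        ]]
```

Emit:
{"fn": "drive_tool", "kwargs": {
  "targets": [
    [[0.015,-0.0303,0],0.5],
    [[0.015,-0.0303,0],0.5],
    [[0.015,-0.0303,0],0.5],
    [[0.015,-0.0303,0],0.5],
    [[0.015,-0.0303,0],0.5],
    [[0.015,-0.0303,0],0.5],
    [[0.015,-0.0303,0],0.5],
    [[0.015,-0.0303,0],0.5],
    [[0.015,-0.0303,0],0.5],
    [[0.015,-0.0303,0],0.5],
    [[0.015,-0.0303,0],0.5],
    [[0.015,-0.0303,0],0.5]
  ],
  "hand": 0.6
}}

```text
time_s: 1.1
tool_pos: [0.3933, 0.1418, 0.2502]
orientation: [-0.458, -3.108, 0.0]
ft_force: [1.3, 0.1, 0.5]
finger_gap: 0.6
finger_force: 0.0
```

Emit:
{"fn": "drive_tool", "kwargs": {
  "targets": [
    [[0.015,-0.0303,0],0.5],
    [[0.015,-0.0303,0],0.5],
    [[0.015,-0.0303,0],0.5],
    [[0.015,-0.0303,0],0.5],
    [[0.015,-0.0303,0],0.5],
    [[0.015,-0.0303,0],0.5],
    [[0,0,-0.02],0],
    [[0,0,-0.02],0],
    [[0,0,-0.01],0],
    [[0,0,0],0]
  ]
}}

```text
time_s: 1.93
tool_pos: [0.4819, -0.0381, 0.1981]
orientation: [-0.377, -3.115, -0.001]
ft_force: [-0.8, 0.4, 0.3]
finger_gap: 0.6
finger_force: 0.0
```

Emit:
{"fn": "drive_tool", "kwargs": {
  "targets": [
    [[0.006,0.0003,0],0.5],
    [[0,0,-0.02],0],
    [[0,0,-0.02],0],
    [[0,0,0],0],
    [[0,0,0],0]
  ]
}}

```text
time_s: 2.35
tool_pos: [0.4893, -0.0376, 0.161]
orientation: [-0.362, -3.12, -0.0]
ft_force: [0.4, 0.8, 0.0]
finger_gap: 0.598
finger_force: 0.0
```

Run:
```python
from h import *
im=snap("scene","s1");o=robot.get_obs();print(o["tool_pos"],proj("scene",o["tool_pos"]))
u=im[110:230,150:300,::-1];u2=cv2.resize(u,None,fx=4,fy=4,interpolation=cv2.INTER_CUBIC)
v=snap("top","t1")[165:265,215:345,::-1]
cv2.imwrite("pics/s1c.png",u2)
```

```text
[ 0.48974237 -0.03785618  0.16164399] (np.float64(210.604742042496), np.float64(155.364565131196))
```

View pics/s1c.png

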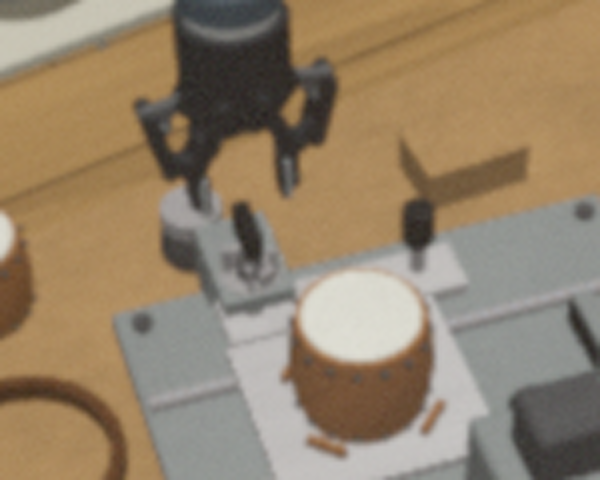

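The fingers at (200,195) and (290,190) straddle the knob at (245,225), so I'll descend and close.

Emit:
{"fn": "drive_tool", "kwargs": {
  "targets": [
    [[-0.001,0,-0.01],0],
    [[0,0,-0.01],0],
    [[0,0,-0.01],0],
    [[0,0,-0.01],0],
    [[0,0,0],0],
    [[0,0,0],0]
  ]
}}

```text
time_s: 2.95
tool_pos: [0.4885, -0.0381, 0.1213]
orientation: [0.363, 3.12, -0.0]
ft_force: [-0.8, -1.0, -0.3]
finger_gap: 0.6
finger_force: 0.0
```

Emit:
{"fn": "drive_tool", "kwargs": {
  "targets": [
    [[0,0,0],0],
    [[0,0,0],0],
    [[0,0,0],0],
    [[0,0,0],0],
    [[0,0,0],0],
    [[0,0,0],0],
    [[0,0,0],0],
    [[0,0,0],0],
    [[0,0,0],0],
    [[0,0,0],0]
  ],
  "hand": 0,
  "grip_force": 40
}}

```text
time_s: 3.78
tool_pos: [0.4887, -0.0372, 0.1212]
orientation: [0.362, 3.119, 0.003]
ft_force: [1.0, 5.1, 5.2]
finger_gap: 0.152
finger_force: 41.0
```

Run:
```python
from h import *
o=robot.get_obs()
for k in("tool_pos","orientation","ft_force","ft_torque","finger_gap","finger_force"):print(k,np.round(o[k],4))
```

```text
tool_pos [ 0.4887 -0.0372  0.1212]
orientation [3.6220e-01 3.1188e+00 3.0000e-03]
ft_force [1.0367 5.1379 5.2033]
ft_torque [ 1.1008 -0.1364  0.0069]
finger_gap 0.1523
finger_force 41.0066
```

Emit:
{"fn": "drive_tool", "kwargs": {
  "targets": [
    [[0,0.001,0.002],0],
    [[0,0,0.002],0],
    [[0,0,0.002],0],
    [[0,0,0.002],0],
    [[0,0,0.002],0],
    [[0,0,0],0],
    [[0,0,0],0]
  ]
}}

```text
time_s: 4.37
tool_pos: [0.4886, -0.0371, 0.1302]
orientation: [0.364, 3.12, 0.0]
ft_force: [6.5, 0.2, -8.2]
finger_gap: 0.154
finger_force: 39.4
```

Emit:
{"fn": "drive_tool", "kwargs": {
  "targets": [
    [[0,0,0.002],0],
    [[0,0,0.002],0],
    [[0,0,0.002],0],
    [[0,0,0],0],
    [[0,0,0],0],
    [[0,0,0],0]
  ]
}}

```text
time_s: 4.87
tool_pos: [0.4887, -0.0371, 0.136]
orientation: [0.364, 3.12, 0.0]
ft_force: [6.3, 0.8, -10.2]
finger_gap: 0.154
finger_force: 39.1
```

```bash
cat > o.py <<'E'
from h import *
o=robot.get_obs()
for k in("tool_pos","orientation","ft_force","ft_torque","finger_gap","finger_force"):print(k,np.round(o[k],4))
v=o["orientation"];print("yaw",np.degrees(np.arctan2(*(R.from_rotvec(v).as_matrix()[[1,0],1]))),"q",np.round(o["q"],3))
E
python3 o.py
```

```text
tool_pos [ 0.4887 -0.0371  0.136 ]
orientation [3.6350e-01 3.1199e+00 5.0000e-04]
ft_force [  6.2531   0.8186 -10.182 ]
ft_torque [-0.0077 -1.297   0.034 ]
finger_gap 0.1544
finger_force 39.1141
yaw 76.70778602841065 q [-0.247  0.221 -0.332  1.017  0.    -0.015]
```

Emit:
{"fn": "drive_tool", "kwargs": {
  "targets": [
    [[0.001,0,0.0017],0],
    [[0,0,0],0],
    [[0,0,0],3],
    [[0,0,0],3],
    [[0,0,0],3],
    [[0,0,0],3],
    [[0,0,0],0],
    [[0,0,0],0]
  ]
}}

```text
time_s: 5.53
tool_pos: [0.4887, -0.037, 0.1376]
orientation: [-0.038, -3.14, -0.0]
ft_force: [1.5, 0.2, -10.9]
finger_gap: 0.156
finger_force: 39.1
```

```bash
python3 o.py
```

```text
tool_pos [ 0.4887 -0.037   0.1376]
orientation [-3.8000e-02 -3.1403e+00 -4.0000e-04]
ft_force [  1.4634   0.2174 -10.8677]
ft_torque [ 0.0217 -0.4619  0.0047]
finger_gap 0.1555
finger_force 39.0854
yaw 88.61509637809162 q [-0.247  0.221 -0.328  1.023  0.    -0.223]
```

Emit:
{"fn": "drive_tool", "kwargs": {
  "targets": [
    [[0,0,0],4],
    [[0,0,0],4],
    [[0,0,0],4],
    [[0,0,0],4],
    [[0,0,0],4],
    [[0,0,0],4],
    [[0,0,0],4],
    [[0,0,0],4],
    [[0,0,0],0],
    [[0,0,0],0]
  ]
}}

```text
time_s: 6.37
tool_pos: [0.4887, -0.0367, 0.1377]
orientation: [0.827, -3.03, -0.001]
ft_force: [1.0, 3.5, -10.8]
finger_gap: 0.159
finger_force: 39.1
```

```bash
python3 o.py
```

```text
tool_pos [ 0.4887 -0.0367  0.1377]
orientation [ 8.2690e-01 -3.0301e+00 -1.5000e-03]
ft_force [  1.0099   3.4785 -10.754 ]
ft_torque [ 0.4633 -0.3504 -0.0103]
finger_gap 0.1587
finger_force 39.1168
yaw 120.52914522206804 q [-0.247  0.221 -0.328  1.023  0.    -0.78 ]
```

Emit:
{"fn": "drive_tool", "kwargs": {
  "targets": [
    [[0,0.0006,0],2],
    [[0,0,0],1],
    [[0,0,0],0]
  ]
}}

```text
time_s: 6.62
tool_pos: [0.4887, -0.0366, 0.1378]
orientation: [0.908, -3.006, 0.0]
ft_force: [0.4, -1.1, -10.9]
finger_gap: 0.156
finger_force: 39.1
```

```bash
python3 o.py | grep -E "yaw|ft_"
```

```text
ft_force [  0.4084  -1.1376 -10.8856]
ft_torque [-0.3037  0.0021 -0.0244]
yaw 123.62513633900754 q [-2.460e-01  2.210e-01 -3.280e-01  1.023e+00 -1.000e-03 -8.330e-01]
```

Emit:
{"fn": "drive_tool", "kwargs": {
  "targets": [
    [[0,0,0],1.3],
    [[0,0,0],0],
    [[0,0,0],0]
  ]
}}

```text
time_s: 6.87
tool_pos: [0.4887, -0.0366, 0.1378]
orientation: [0.943, -2.996, 0.0]
ft_force: [-1.3, -2.6, -10.9]
finger_gap: 0.157
finger_force: 39.1
```

```bash
python3 o.py | grep -E "yaw|ft_"
```

```text
ft_force [ -1.3386  -2.6057 -10.8557]
ft_torque [-0.398   0.2434  0.0065]
yaw 124.9576006977911 q [-2.460e-01  2.210e-01 -3.280e-01  1.023e+00 -1.000e-03 -8.560e-01]
```

Emit:
{"fn": "drive_tool", "kwargs": {
  "targets": [
    [[0,-0.0003,0],1.5],
    [[0,0,0],0],
    [[0,0,0],0]
  ]
}}

```text
time_s: 7.12
tool_pos: [0.4887, -0.0366, 0.1378]
orientation: [0.982, -2.983, -0.001]
ft_force: [-2.5, -0.1, -10.8]
finger_gap: 0.154
finger_force: 39.2
```

```bash
python3 o.py | grep -E "yaw|ft_"
```

```text
ft_force [ -2.504   -0.1187 -10.8049]
ft_torque [-0.1031  0.4197  0.03  ]
yaw 126.44912577002778 q [-0.246  0.221 -0.328  1.023  0.    -0.882]
```

Emit:
{"fn": "drive_tool", "kwargs": {
  "targets": [
    [[-0.0004,0,0],1.5],
    [[0,0,0],0],
    [[0,0,0],0]
  ]
}}

```text
time_s: 7.37
tool_pos: [0.4886, -0.0366, 0.138]
orientation: [-1.021, 2.971, 0.0]
ft_force: [-0.8, 1.3, -11.3]
finger_gap: 0.154
finger_force: 39.2
```

```bash
python3 o.py | grep -E "yaw|ft_"
```

```text
ft_force [ -0.8357   1.285  -11.2519]
ft_torque [ 0.0922  0.1603 -0.0583]
yaw 127.94371977041796 q [-0.246  0.22  -0.329  1.022  0.    -0.909]
```

Emit:
{"fn": "drive_tool", "kwargs": {
  "targets": [
    [[0,0,0],1.5],
    [[0,0,0],0],
    [[0,0,0],0]
  ]
}}

```text
time_s: 7.62
tool_pos: [0.4887, -0.0366, 0.1379]
orientation: [-1.06, 2.957, 0.0]
ft_force: [-1.9, 1.0, -11.0]
finger_gap: 0.158
finger_force: 39.2
```

```bash
python3 o.py | grep -E "yaw|ft_"
```

```text
ft_force [ -1.8777   1.0269 -10.9775]
ft_torque [0.1547 0.1547 0.0122]
yaw 129.43842240128183 q [-0.246  0.22  -0.329  1.022  0.    -0.935]
```

Emit:
{"fn": "drive_tool", "kwargs": {
  "targets": [
    [[0,0,0],1.5],
    [[0,0,0],0],
    [[0,0,0],0]
  ]
}}

```text
time_s: 7.87
tool_pos: [0.4886, -0.0366, 0.138]
orientation: [-1.098, 2.943, 0.0]
ft_force: [-1.0, 1.1, -10.9]
finger_gap: 0.154
finger_force: 39.2
```

```bash
python3 o.py | grep -E "yaw|ft_"
```

```text
ft_force [ -0.9506   1.0527 -10.8895]
ft_torque [ 0.2776  0.1093 -0.197 ]
yaw 130.92196873382818 q [-0.246  0.22  -0.329  1.022  0.    -0.961]
```

Emit:
{"fn": "drive_tool", "kwargs": {
  "targets": [
    [[0,0,0],0.4],
    [[0,0,0],0],
    [[0,0,0],0]
  ]
}}

```text
time_s: 8.12
tool_pos: [0.4886, -0.0366, 0.1379]
orientation: [-1.11, 2.939, 0.0]
ft_force: [-0.0, 2.0, -10.1]
finger_gap: 0.151
finger_force: 39.3
```

```bash
python3 o.py | grep -E "yaw|ft_"
```

```text
ft_force [ -0.0285   2.009  -10.1399]
ft_torque [ 0.4121  0.1468 -0.3099]
yaw 131.37881341381984 q [-0.246  0.22  -0.329  1.022  0.    -0.969]
```

The stop wall is felt at about 53° of turn. I'll back off slightly and lower.

Emit:
{"fn": "drive_tool", "kwargs": {
  "targets": [
    [[0,0,0],-1.2],
    [[0,0,0],-0.9],
    [[0,0,-0.001],0],
    [[0,0,-0.001],0],
    [[0,0,-0.001],0],
    [[0,0,-0.001],0],
    [[0,0,0],0],
    [[0,0,0],0]
  ]
}}

```text
time_s: 8.78
tool_pos: [0.4887, -0.0367, 0.1339]
orientation: [-1.057, 2.958, 0.0]
ft_force: [-0.1, 3.7, -10.0]
finger_gap: 0.154
finger_force: 39.3
```

```bash
python3 o.py
```

```text
tool_pos [ 0.4887 -0.0367  0.1339]
orientation [-1.0568e+00  2.9585e+00  3.0000e-04]
ft_force [-0.077   3.7001 -9.9521]
ft_torque [0.6805 0.1823 0.0051]
finger_gap 0.1544
finger_force 39.3317
yaw 129.31345929539768 q [-0.246  0.223 -0.335  1.012  0.    -0.933]
```

Emit:
{"fn": "drive_tool", "kwargs": {
  "targets": [
    [[0,0.0006,-0.001],0],
    [[0,0,-0.001],0],
    [[0,0,-0.0005],0],
    [[0,0,0],0],
    [[0,0,0],0]
  ]
}}

```text
time_s: 9.2
tool_pos: [0.4887, -0.0366, 0.1317]
orientation: [1.056, -2.959, 0.001]
ft_force: [-4.7, -2.5, -4.7]
finger_gap: 0.154
finger_force: 40.2
```

```bash
python3 o.py|grep -E "ft|pos"
```

```text
tool_pos [ 0.4887 -0.0366  0.1317]
ft_force [-4.7314 -2.4838 -4.6738]
ft_torque [-0.5523  0.7527 -0.0154]
```

Emit:
{"fn": "drive_tool", "kwargs": {
  "targets": [
    [[-0.0004,-0.0003,-0.0006],0],
    [[0,0,0],0],
    [[0,0,0],0]
  ]
}}

```text
time_s: 9.45
tool_pos: [0.4887, -0.0366, 0.1316]
orientation: [-1.056, 2.957, -0.001]
ft_force: [-2.6, -0.6, 4.3]
finger_gap: 0.158
finger_force: 41.3
```

Emit:
{"fn": "drive_tool", "kwargs": {
  "targets": [
    [[0,0,0],0],
    [[0,0,0],0],
    [[0,0,0],0],
    [[0,0,0],0],
    [[0,0,0],0],
    [[0,0,0],0]
  ],
  "hand": 0.5
}}

```text
time_s: 9.95
tool_pos: [0.4884, -0.0364, 0.1309]
orientation: [-1.057, 2.958, 0.0]
ft_force: [0.1, -0.2, 0.2]
finger_gap: 0.499
finger_force: 0.0
```

Emit:
{"fn": "drive_tool", "kwargs": {
  "targets": [
    [[0,0,0.01],0],
    [[0,0,0.02],0],
    [[0,0,0.03],0],
    [[0,0,0.03],0],
    [[0.005,0.025,0],0],
    [[0.005,0.025,0],0],
    [[0,0,0],0]
  ]
}}

```text
time_s: 10.53
tool_pos: [0.4989, 0.0161, 0.2215]
orientation: [-1.058, 2.956, 0.001]
ft_force: [-0.2, -1.1, 0.2]
finger_gap: 0.507
finger_force: 0.0
```

Run:
```python
from h import *
im=snap("scene","s2");o=robot.get_obs();print(o["tool_pos"],o["time_s"])
a=im[135:215,180:280,::-1];b=snap("top","t2")[185:265,230:330,::-1]
cv2.imwrite("pics/c2.png",cv2.resize(np.hstack([a,b]),None,fx=4,fy=4,interpolation=cv2.INTER_CUBIC))
```

```text
[0.49847166 0.01492859 0.22103601] 10.5833
```

View pics/c2.png

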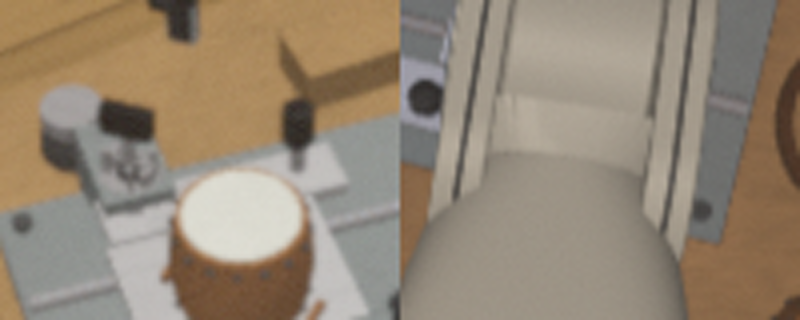

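The knob, at (127,120) in the crop, now stands turned and raised at its parked height. Next I'll move over the grip post.

Emit:
{"fn": "drive_tool", "kwargs": {
  "targets": [
    [[0.002,0.0075,0],-5.3],
    [[0.002,0.0075,0],-5.3],
    [[0.002,0.0075,0],-5.3],
    [[0.002,0.0075,0],-5.3],
    [[0.002,0.0075,0],-5.3],
    [[0.002,0.0075,0],-5.3],
    [[0.002,0.0075,0],-5.2],
    [[0.002,0.0075,0],-5.2],
    [[0.002,0.0075,0],-5.2],
    [[0.002,0.007,0],-5.2],
    [[0,0,-0.02],0],
    [[0,0,0],0]
  ],
  "hand": 0.65
}}

```text
time_s: 11.63
tool_pos: [0.5173, 0.0875, 0.1982]
orientation: [-0.364, -3.117, 0.001]
ft_force: [-0.1, -0.6, -0.6]
finger_gap: 0.647
finger_force: 0.0
```

Emit:
{"fn": "drive_tool", "kwargs": {
  "targets": [
    [[0,0,-0.02],0],
    [[0,0,-0.02],0],
    [[0,0,-0.02],0],
    [[0,0,0],0],
    [[0,0,0],0]
  ]
}}

```text
time_s: 12.05
tool_pos: [0.5178, 0.0874, 0.1408]
orientation: [-0.364, -3.118, 0.001]
ft_force: [-0.1, 0.6, 0.9]
finger_gap: 0.654
finger_force: 0.0
```

```bash
python3 o.py
python3 - <<'E'
from h import *
im=snap("scene","s3");o=robot.get_obs();p=o["tool_pos"];print(proj("scene",p),proj("scene",[.5185,.0895,.077]))
cv2.imwrite("pics/c3.png",cv2.resize(im[110:230,180:330,::-1],None,fx=4,fy=4,interpolation=cv2.INTER_CUBIC))
E
```

```text
tool_pos [0.5178 0.0874 0.1408]
orientation [-3.6370e-01 -3.1183e+00  6.0000e-04]
ft_force [-0.1044  0.6462  0.8796]
ft_torque [0.0183 0.0408 0.0151]
finger_gap 0.6535
finger_force 0.0
yaw 76.69378439369389 q [ 0.007  0.275 -0.244  1.054 -0.     0.24 ]
(np.float64(254.02083118259898), np.float64(149.82687343186566)) (np.float64(254.30066829375335), np.float64(165.43244649626263))
```

View pics/c3.png

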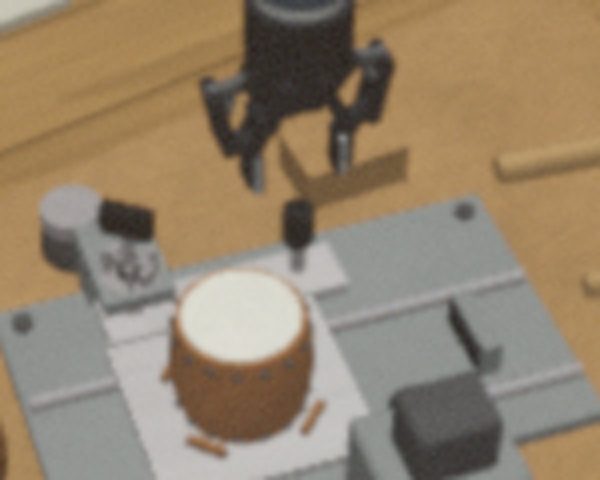

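The post at (298,222) lies between the fingertips at (257,180) and (342,160). I'll descend and cage it loosely.

Emit:
{"fn": "drive_tool", "kwargs": {
  "targets": [
    [[0.0005,0.0015,-0.015],0],
    [[0,0,-0.015],0],
    [[0,0,-0.015],0],
    [[0,0,-0.015],0],
    [[0,0,0],0],
    [[0,0,0],0]
  ]
}}

```text
time_s: 12.6
tool_pos: [0.5192, 0.0894, 0.0819]
orientation: [0.363, 3.12, -0.0]
ft_force: [-0.3, -0.4, 0.6]
finger_gap: 0.655
finger_force: 0.0
```

Emit:
{"fn": "drive_tool", "kwargs": {
  "targets": [
    [[0,0,0],0],
    [[0,0,0],0],
    [[0,0,0],0],
    [[0,0,0],0],
    [[0,0,0],0],
    [[0,0,0],0]
  ],
  "hand": 0.38,
  "grip_force": 20
}}

```text
time_s: 13.1
tool_pos: [0.5189, 0.0896, 0.0811]
orientation: [0.364, 3.12, 0.0]
ft_force: [0.2, 0.3, 0.0]
finger_gap: 0.381
finger_force: 0.0
```

Emit:
{"fn": "drive_tool", "kwargs": {
  "targets": [
    [[0.00023,0.00097,0],0],
    [[0.00023,0.00097,0],0],
    [[0.00023,0.00097,0],0],
    [[0.00023,0.00097,0],0],
    [[0.00023,0.00097,0],0],
    [[0.00023,0.00097,0],0],
    [[0.00023,0.00097,0],0],
    [[0.00023,0.00097,0],0],
    [[0.00023,0.00097,0],0],
    [[0.00023,0.00097,0],0]
  ]
}}

```text
time_s: 13.93
tool_pos: [0.5211, 0.0993, 0.0809]
orientation: [-0.364, -3.12, 0.0]
ft_force: [-0.6, -2.3, -0.0]
finger_gap: 0.379
finger_force: 1.0
```

Emit:
{"fn": "drive_tool", "kwargs": {
  "targets": [
    [[0.00046,0.00195,0],0],
    [[0.00046,0.00195,0],0],
    [[0.00046,0.00195,0],0],
    [[0.00046,0.00195,0],0],
    [[0.00046,0.00195,0],0],
    [[0.00046,0.00195,0],0],
    [[0.00046,0.00195,0],0],
    [[0.00046,0.00195,0],0],
    [[0.00046,0.00195,0],0],
    [[0.00046,0.00195,0],0]
  ]
}}

```text
time_s: 14.77
tool_pos: [0.5257, 0.1189, 0.0809]
orientation: [0.364, 3.12, -0.0]
ft_force: [1.1, -3.0, -0.5]
finger_gap: 0.379
finger_force: 1.1
```

Emit:
{"fn": "drive_tool", "kwargs": {
  "targets": [
    [[0.00046,0.00195,0],0],
    [[0.00046,0.00195,0],0],
    [[0.00046,0.00195,0],0],
    [[0.00046,0.00195,0],0],
    [[0.00046,0.00195,0],0],
    [[0.00046,0.00195,0],0],
    [[0.00046,0.00195,0],0],
    [[0.00046,0.00195,0],0],
    [[0.00046,0.00195,0],0],
    [[0.00046,0.00195,0],0],
    [[0.00046,0.00195,0],0],
    [[0.00046,0.00195,0],0]
  ]
}}

```text
time_s: 15.77
tool_pos: [0.5313, 0.1424, 0.0809]
orientation: [0.364, 3.12, -0.0]
ft_force: [1.1, -2.5, -0.6]
finger_gap: 0.38
finger_force: 1.1
```

Emit:
{"fn": "drive_tool", "kwargs": {
  "targets": [
    [[0.00046,0.00195,0],0],
    [[0.00046,0.00195,0],0],
    [[0.00046,0.00195,0],0],
    [[0.00046,0.00195,0],0],
    [[0.00046,0.00195,0],0],
    [[0.00046,0.00195,0],0],
    [[0.00046,0.00195,0],0],
    [[0.00046,0.00195,0],0],
    [[0.00046,0.00195,0],0],
    [[0.00046,0.00195,0],0],
    [[0.00046,0.00195,0],0],
    [[0.00046,0.00195,0],0]
  ]
}}

```text
time_s: 16.77
tool_pos: [0.5368, 0.1658, 0.0809]
orientation: [0.363, 3.12, 0.0]
ft_force: [-0.2, -2.9, 0.7]
finger_gap: 0.376
finger_force: 1.1
```

Emit:
{"fn": "drive_tool", "kwargs": {
  "targets": [
    [[0.00023,0.00097,0],0],
    [[0.00023,0.00097,0],0],
    [[0.00023,0.00097,0],0],
    [[0.00023,0.00097,0],0],
    [[0.00023,0.00097,0],0],
    [[0.00023,0.00097,0],0],
    [[0.00023,0.00097,0],0],
    [[0.00023,0.00097,0],0],
    [[0.00023,0.00097,0],0],
    [[0.00023,0.00097,0],0]
  ]
}}

```text
time_s: 17.6
tool_pos: [0.539, 0.1753, 0.0809]
orientation: [-0.364, -3.12, 0.0]
ft_force: [0.7, -2.0, 0.7]
finger_gap: 0.38
finger_force: 1.0
```

```bash
python3 o.py | grep -E "pos|ft_|yaw"
```

```text
tool_pos [0.539  0.1753 0.0809]
ft_force [ 0.6986 -1.9657  0.6571]
ft_torque [-0.4512 -0.1522  0.0247]
yaw 76.70822303370215 q [ 0.166  0.388 -0.241  0.942  0.     0.398]
```

Emit:
{"fn": "drive_tool", "kwargs": {
  "targets": [
    [[0.00012,0.0005,0],0],
    [[0.00012,0.0005,0],0],
    [[0.00012,0.0005,0],0],
    [[0.00012,0.0005,0],0],
    [[0.00012,0.0005,0],0],
    [[0.00012,0.0005,0],0],
    [[0.00012,0.0005,0],0],
    [[0.00012,0.0005,0],0]
  ]
}}

```text
time_s: 18.27
tool_pos: [0.54, 0.1793, 0.0809]
orientation: [-0.364, -3.12, -0.0]
ft_force: [0.4, -3.2, 1.0]
finger_gap: 0.382
finger_force: 1.0
```

Emit:
{"fn": "drive_tool", "kwargs": {
  "targets": [
    [[0.00012,0.0005,0],0],
    [[0.00012,0.0005,0],0],
    [[0.00012,0.0005,0],0],
    [[0,0,0],0]
  ]
}}

```text
time_s: 18.6
tool_pos: [0.5403, 0.1807, 0.0809]
orientation: [-0.364, -3.12, 0.0]
ft_force: [0.0, -2.4, 1.8]
finger_gap: 0.38
finger_force: 1.3
```

Emit:
{"fn": "drive_tool", "kwargs": {
  "targets": [
    [[0.00012,0.0005,0],0],
    [[0.00012,0.0005,0],0],
    [[0.00012,0.0005,0],0],
    [[0,0,0],0]
  ]
}}

```text
time_s: 18.93
tool_pos: [0.5403, 0.1809, 0.0808]
orientation: [-0.365, -3.12, 0.005]
ft_force: [-1.6, -9.9, 3.1]
finger_gap: 0.379
finger_force: 5.2
```

```bash
python3 o.py | grep -E "pos|ft_"
```

```text
tool_pos [0.5403 0.1809 0.0808]
ft_force [-1.5745 -9.9029  3.109 ]
ft_torque [-2.0012  0.2541  0.0218]
```

The force rises to 10 N, so the carriage is at the end stop. I'll back off, open and rise.

Emit:
{"fn": "drive_tool", "kwargs": {
  "targets": [
    [[-0.0005,-0.002,0],0],
    [[-0.0004,-0.0018,0],0],
    [[0,0,0],0]
  ]
}}

```text
time_s: 19.18
tool_pos: [0.5396, 0.1786, 0.0808]
orientation: [-0.363, -3.12, -0.001]
ft_force: [0.2, 0.4, 0.4]
finger_gap: 0.381
finger_force: 0.0
```

Emit:
{"fn": "drive_tool", "kwargs": {
  "targets": [
    [[0,0,0],0],
    [[0,0,0],0],
    [[0,0,0],0],
    [[0,0,0],0],
    [[0,0,0.02],0],
    [[0,0,0.03],0],
    [[0,0,0.04],0],
    [[0,0,0.04],0],
    [[-0.02,0.03,0],0],
    [[-0.02,0.03,0],0],
    [[-0.02,0.03,0],0],
    [[-0.02,0.03,0],0]
  ],
  "hand": 0.65
}}

```text
time_s: 20.18
tool_pos: [0.4589, 0.2994, 0.2112]
orientation: [0.365, 3.12, 0.001]
ft_force: [-0.0, 0.2, -0.4]
finger_gap: 0.655
finger_force: 0.0
```

Emit:
{"fn": "drive_tool", "kwargs": {
  "targets": [
    [[-0.02,0.03,0],0],
    [[-0.02,0.03,0],0],
    [[-0.02,0.03,0],0],
    [[-0.02,0.03,0],0],
    [[0,0,0],0],
    [[0,0,0],0]
  ]
}}

```text
time_s: 20.68
tool_pos: [0.3784, 0.4199, 0.2107]
orientation: [-0.358, -3.121, 0.0]
ft_force: [0.4, -0.4, 0.6]
finger_gap: 0.648
finger_force: 0.0
```

Run:
```python
from h import *
o=robot.get_obs();print(o["tool_pos"],o["time_s"])
a=snap("scene","s4")[135:260,165:335,::-1];b=snap("top","t4")[125:250,170:340,::-1]
cv2.imwrite("pics/c4.png",cv2.resize(np.vstack([a,b]),None,fx=2.4,fy=2.4,interpolation=cv2.INTER_CUBIC)[:600])
```

```text
[0.37843763 0.41987043 0.21073847] 20.6833
```

View pics/c4.png

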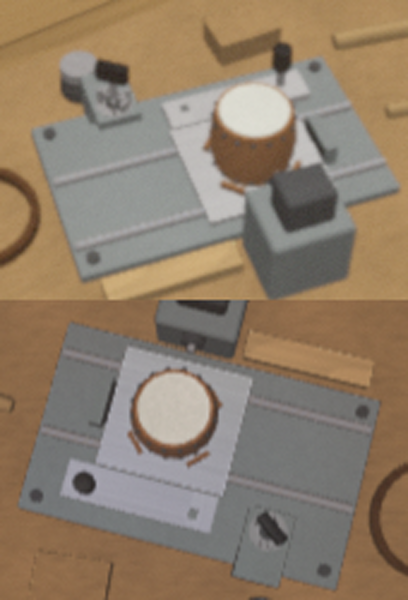

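The carriage sits at the end stop (pad at about (112,400)), the drum at (175,408) is upright in its seat, and the knob at (270,527) is still parked.

```bash
python3 -c "
from station import robot
print(robot.hand_in())"
```

```text
the job is handed in; nothing more can be done
None
```

I parked the plunger in its rest notch and pushed the carriage to its end stop. The last pictures show the drum upright in its seat and nothing else visibly disturbed; the job is handed in, though no verdict came back.

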